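# Close the tea-bowl carton and hold it clamped

### The arm

A 6-joint arm with a two-finger parallel gripper is mounted at the origin on the work surface. World frame = base frame: x ahead of the robot, y to its left, z up, the work surface at z = 0. Lengths are in mm, angles in rad, forces in N, time in s.
With the tool pointing down it reaches from about 400 to 925 mm from the base axis. Payload 12.5 kg.
Tool frame: the origin (TCP) lies midway between the tips of the shut fingers; the grasp point (between the pads) lies 19 mm behind it; z points along the fingers, y is the line along which they close (so a half turn about z gives the same grasp; the last joint's range is limited). The gripper opens to 95 mm and grips with 3 to 60 N. Pads are 20 mm wide; open, the fingers measure 119 mm over their backs; the gripper's body (75 mm by 180 mm) begins 59 mm behind the grasp point.
Start: joints at [1.11, 0.491, 1.559, -0, 1.092, -0.106], TCP at [217.111, 586.097, 214.661] pointing down, gripper open.
Joint ranges: [-3.1, 3.1], [-0.84, 2.19], [0.05, 2.79], [-1.13, 4.28], [0.06, 2.93], [-2.69, 2.69]. Speed limits (rad/s): [2.22, 2.22, 2.79, 3.14, 3.14, 3.14].

### API

Orientations are given as [roll, pitch, yaw] about the fixed x, y, z axes, in that order (R = Rz(yaw) Ry(pitch) Rx(roll)).
In Python, from cell import env gives the robot as it stands.
- The arm moves only by the tool carry_out, never from a script. Its argument "series" is a list of rows, each a list of 4 numbers: the shift along the world's x, y, z normalised to -1 to 1, where 1 is 5 cm, then the turn about the world's z normalised to -1 to 1, where 1 is 6 degrees. In form: [[x, y, z, turn], ...]. A call has exactly 5 rows; each row shifts and turns the commanded pose from where the row before left it; what a row does not reach is not made up. A row lasts 1/10 s, in which the tool goes at most 50 mm and 8.59 degrees, less where a joint would pass 70% of its speed; a pose out of reach is approached as far as the arm can. A call with a number of a shift or a turn outside -1 to 1 is refused whole. A call with a gripper value outside its range is refused whole. "fingers" is the closure, from -1 (fully open) to 1 (shut), set as the call begins (left out, the last holds). The fingers move at their own pace and stop on an object; the grip force is fixed at half the most. Time passes only in rows, so rows that do not move let the fingers close, or fill a call up. It gives the time, the measured TCP pose, the force, the opening and the grip force at its end, in the units of the state.
- env.state(): the state, without advancing time (a new reading comes with each control period).
- env.read_camera(name): name is "scene" or "side" or "wrist"; returns the picture (420x560x3 uint8, red, green, blue); there is no depth.
- env.calibration(name): a dict with "K" (3x3 intrinsics, pixels), "pose" (4x4, takes a point from camera to world coordinates). Camera axes: x right, y down, z forward; pixel columns grow to the right and rows downward; lengths in mm; the calibration is good to about 2 mm. A picture is of the moment at which its call begins: read the wrist's pose just before it. calibration takes no time and is no camera call; for the wrist camera it gives the pose at the moment of the call.
- env.job_done(): hands the job in; it is judged then, once.
Trained networks look in the newest picture that a camera, given by its name, has taken for a name from the list of things; names that differ only in an ending like _2 or _b are one class to them, and where a whole thing is asked for, a point or a joint stands for the part that bears it (a point fixed in the world has none). Each returns a list of dicts, best first, with "conf" (0 to 1); they miss things now and then, are a little off and sometimes report something else, mostly with a low value. They report only what shows in the picture. A call takes as long as a camera call.
- env.look_for(camera, label): "position" ([row, column] as shares, 0 to 1, of the picture: columns of its width, rows of its height, amid what is visible of it).
The state is a dict: "t": time; "joints": joint angles; "qvel": joint speeds; "tau": joint torques, N m; "eef_pos": TCP position; "tcp_rot": TCP orientation; "ft_force": force on the tool from outside, world axes, zero at the start; "moment": the same for the moment, N m; "opening": opening from 0.0 (shut) to 1.0 (fully open); "grip_force": force on a finger pad.
Only numpy, scipy, OpenCV 4.12 (cv2) and the standard library are available. Lean on these libraries where they do the work, as an engineer would, in place of code of your own. Each camera call takes 0.05 s, during which the arm holds its last target. There are 200 camera calls.

### The job

Close the small carton with the tea bowl in it: fold its two small side flaps down flat first, then the big top lid down flat over them. Then, pressing on the bar grip at its end, push down the spring-loaded lever of the hold-down beside the carton until the lever and its two rubber-tipped fingers are level, so that they sit on the lid, but do not force it noticeably past level, which would crush the lid. The program finishes while the robot is still holding the grip there; do not displace the other things on the table.

Things in the scene. Friction and masses are not known exactly. Their poses are not given: they have to be found in the camera images.
- station: Closing station: fixed plywood board, 300 mm (x, -150 to 150) by 520 mm (y, -205 to 315), 16 mm thick, carrying the carton and, on its robot side, a sprung hold-down. Origin on the board's underside, at table height, z up.
- shaft (a point): Point on the hold-down shaft's axis where the lever arm starts: station frame (-115, 260) mm, 128 mm above the table. The shaft runs along the station's y in three posts 144 mm tall at y -105, 105, 295 mm. It bears two 70 mm rubber-footed fingers at y -40 and 40 mm and, parallel to them, the lever arm, 150 mm long.
- clamp (a joint): Angle of the hold-down (fingers, lever arm and grip turn as one). 0 = rest, raised 1.10 rad above level, pointing up and to the station's +x; grows as the lever is pressed forward and down. At 1.10 all is level, the feet on the closed lid. End stop 1.40 (lid crushed). A spring drives it back to 0: about 0.4 N m at rest, 1.2 N m at level (8 N on the grip).
- clamp_grip: Black bar grip at the lever arm's end: cylinder 24 mm in diameter, 60 mm long, along the station's y. Origin at its centre, 150 mm from the shaft's axis. Centre at rest: (-47, 260) mm in the station's frame, 262 mm above the table; when level: (35, 260) mm, 128 mm above the table.
- carton: Brown carton fixed on the board, open on top: 130 mm (x) by 160 mm (y), 90 mm high, walls 4 mm; a white tea bowl inside, below the rim. Origin under its centre, 16 mm above the table; axes parallel to the station's, z up. Its flaps are stiff board on creases, stay where they are left and move with about 1 N at the edge.
- flap_left (a joint): Small side flap (124 mm along x, 60 mm deep, 3 mm thick) creased on the carton's +y rim, its hinge along x at (y = 80, z = 90) mm in the carton's frame. 0 = folded flat over the opening, 1.57 = upright, more = leaning outward, up to 1.9 rad.
- flap_right (a joint): Small side flap like flap_left but on the carton's -y rim, hinge along x at (y = -80, z = 90) mm. 0 = folded flat over the opening, 1.57 = upright, more = leaning outward, up to 1.9 rad.
- lid (a joint): Big top lid (132 mm deep, 160 mm wide, 4 mm thick, 20 mm lip on its free edge) creased on the carton's +x rim (away from the robot), hinge along y at (x = 65, z = 94) mm in the carton's frame. 0 = flat over the side flaps, its top face 98 mm above the carton's origin; 1.57 = upright, more = leaning outward, to 1.9 rad.
- glue_jar: Bystander: small glass jar with white cap, 44 mm in diameter, 50 mm high, on the board near the lever. Origin under its centre.
- tape_roll: Bystander: cardboard roll lying flat on the board, 84 mm in diameter, 25 mm high. Origin under its centre.
- ink_bottle: Bystander: amber bottle, 56 mm in diameter, 120 mm high, on the table. Origin under its centre.
- paint_bowl: Bystander: white bowl, 120 mm in diameter, 55 mm high, on the table. Origin under its centre.
- vase: Bystander: white and blue vase, 120 mm in diameter, 185 mm high, on the table. Origin under its centre.
- brush_pot: Bystander: blue pot, 72 mm in diameter, 100 mm high, on the table. Origin under its centre.
- brush: Bystander: brush lying on the table. Origin under its middle.

How it is judged (in metres and radians):
On the way, in this order (a step that is already met when the one before it is completed fails the run):
1. both small side flaps are folded down flat while the lid is still open (value of joint each of flap_left, flap_right below 0.15 rad and value of joint lid above 0.5 rad), for 0.1 s.
2. the lid is folded down flat over the closed side flaps (value of joint each of flap_left, flap_right below 0.15 rad and value of joint lid below 0.1 rad), for 0.1 s.
3. the lever is pressed to level with the carton closed (all of step 2 and value of joint clamp between 1 and 1.2 rad), for 0.3 s.
At the end, for the whole second after the job is handed in: Both side flaps are folded (under 0.15 rad), the lid is closed (under 0.10 rad), the hold-down stands still at level within 0.10 rad (joint 1.00 to 1.20), and the robot is pressing on the lever's grip with more than 2 N, all through the last second (all of step 3 and velocity of joint clamp between -0.1 and 0.1 rad/s and contact force between any of the fingers, the arm and clamp_grip above 2 N); the arm keeps its last pose, push and grip.
It fails at once if the hold-down is forced well past level (over 1.28 rad), crushing the lid (value of joint clamp above 1.28 rad).
It fails at once if another thing on the table or board is displaced by more than 30 mm (distance of any of glue_jar, tape_roll, ink_bottle, paint_bowl, vase, brush_pot, brush from where it was at the start of the episode above 0.03 m).
It also fails if it takes over 64 s, if anything falls off the work surface, if the arm or the gripper's body presses on something with over 40 N, if the wrist force passes 120 N, or if a joint passes its speed limit or range.

## Working session

There is one attempt and no reset: what is moved stays moved. The work goes in short steps, Python scripts to look and compute and a tool call to move; the robot and the scene stay as the last step left them, time stands still between calls to the robot, and variables do not carry over. Pictures are saved under pics/ and viewed, at most 10 in all, crops included, and the job is handed in when it is done.

Besides the shell and the picture viewer there is one more tool, called after "Call:" as name([rows], argument=value, ...), one row to a line, values as JSON. carry_out: Moves the arm, as the interface text tells. Its arguments: {"type":"object","properties":{"series":{"type":"array","items":{"type":"array","items":{"type":"number","minimum":-1,"maximum":1}}},"fingers":{"type":"number"}},"required":["series"]}

```bash
ls; mkdir -p pics; python3 - <<'E'
from cell import env
import cv2
for n in("scene","side"):
    im=env.read_camera(n); cv2.imwrite(f"pics/{n}0.png",im[:,:,::-1])
    for l in("station","carton","clamp_grip","lid","flap_left","flap_right","glue_jar","tape_roll","ink_bottle","vase","paint_bowl","brush_pot"):
        r=env.look_for(n,l); print(n,l,[( [round(p,3) for p in d["position"]],round(d["conf"],2)) for d in r[:2]])
    c=env.calibration(n); print(c["K"].tolist(),c["pose"].round(3).tolist())
s=env.state();print(s)
E
```

```text
pics
scene station [([0.613, 0.556], 0.56)]
scene carton [([0.579, 0.52], 0.69), ([0.228, 0.545], 0.2)]
scene clamp_grip [([0.303, 0.535], 0.54)]
scene lid [([0.531, 0.574], 0.62)]
scene flap_left [([0.498, 0.533], 0.56)]
scene flap_right [([0.614, 0.5], 0.7)]
scene glue_jar [([0.512, 0.599], 0.79), ([0.609, 0.56], 0.31)]
scene tape_roll [([0.711, 0.522], 0.77)]
scene ink_bottle []
scene vase [([0.237, 0.545], 0.73)]
scene paint_bowl [([0.938, 0.365], 0.64)]
scene brush_pot [([0.292, 0.613], 0.76), ([0.418, 0.48], 0.2)]
[[463.9318509439515, 0.0, 287.1090638620235], [0.0, 463.9318509439515, 207.9581479651647], [0.0, 0.0, 1.0]] [[0.992, 0.097, -0.086, 661.538], [0.128, -0.82, 0.558, -726.017], [-0.017, -0.564, -0.826, 1196.662], [0.0, 0.0, 0.0, 1.0]]
side station []
side carton [([0.564, 0.55], 0.73)]
side clamp_grip []
side lid [([0.519, 0.585], 0.9), ([0.653, 0.488], 0.19)]
side flap_left [([0.512, 0.522], 0.82), ([0.658, 0.487], 0.4)]
side flap_right [([0.655, 0.485], 0.41)]
side glue_jar []
side tape_roll []
side ink_bottle [([0.909, 0.665], 0.71)]
side vase [([0.323, 0.41], 0.63)]
[... 302 characters left out ...]
, 904.161], [0.0, 0.0, 0.0, 1.0]]
{'t': 1.3, 'joints': array([ 1.11040578e+00,  4.90931354e-01,  1.55891936e+00,  1.70326453e-05,
        1.09168141e+00, -1.05599733e-01]), 'qvel': array([ 0.0002457 ,  0.00032539, -0.00028571,  0.0002218 , -0.00039229,
        0.00108935]), 'tau': array([-3.39756161e-04, -6.12470198e+01, -2.58435649e+01,  6.94143190e-02,
        4.45742870e-02,  2.51404384e-05]), 'eef_pos': array([217.10222663, 586.09633268, 214.63477749]), 'tcp_rot': array([ 3.14153087e+00, -8.65108758e-06,  2.78679398e+00]), 'ft_force': array([ 0.62295742,  0.16330998, -0.25009997]), 'moment': array([ 0.01804019,  0.01850288, -0.04025216]), 'grip_force': 0.0, 'opening': 0.9989220790429706}
```

View pics/scene0.png

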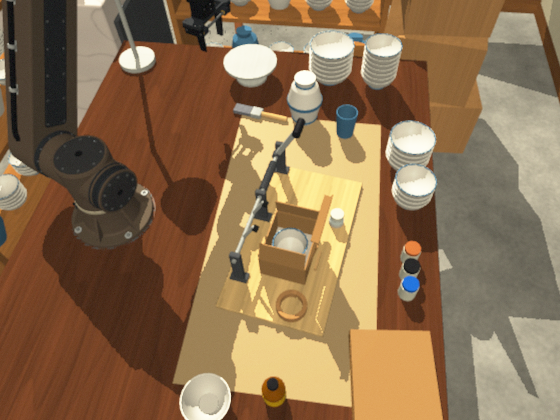

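View pics/side0.png

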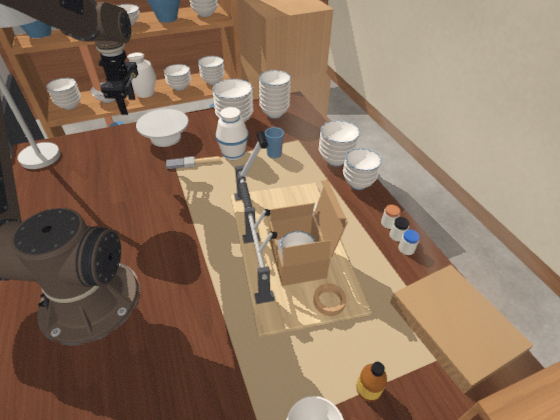

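The scene picture shows the board (corners about (363,183), (322,329), (221,308)), the carton at (290,240), the lid upright on its right, and the grip at (299,128). The side picture shows the grip at (262,139) and the carton at (305,240). I'll enlarge both.

```bash
python3 - <<'E'
import cv2,numpy as np
a=cv2.imread("pics/scene0.png")[110:340,210:375];b=cv2.imread("pics/side0.png")[120:335,225:375]
a=cv2.resize(a,None,fx=2.5,fy=2.5,interpolation=2);b=cv2.resize(b,None,fx=2.5,fy=2.5,interpolation=2)
o=np.zeros((600,800,3),np.uint8);o[:a.shape[0],:a.shape[1]]=a;o[:b.shape[0],415:415+b.shape[1]]=b
cv2.imwrite("pics/c.png",o)
E
```

```text
(no output)
```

View pics/c.png

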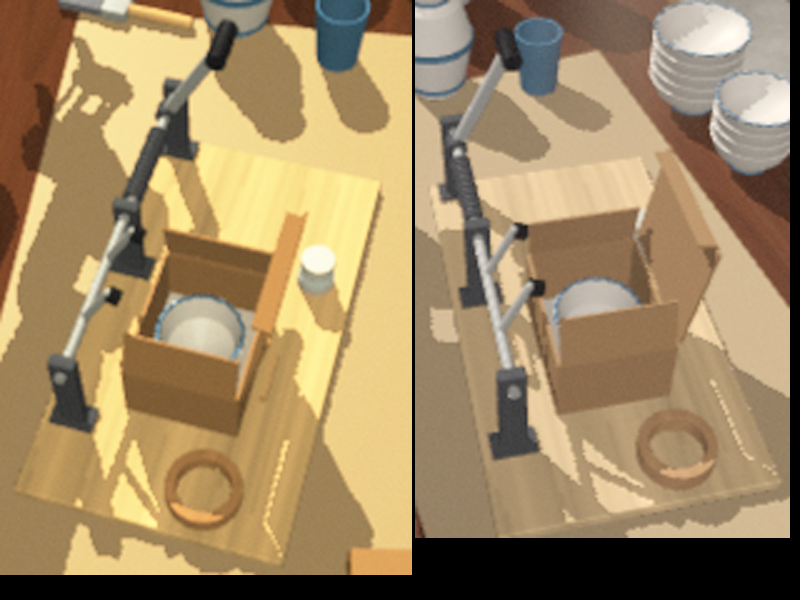

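```bash
cat > h.py <<'E'
import numpy as np,cv2
from scipy.optimize import least_squares
from cell import env
cal={n:env.calibration(n) for n in("scene","side")}
def proj(n,P):
    c=cal[n];T=np.linalg.inv(c["pose"]);q=T[:3,:3]@P+T[:3,3];q=c["K"]@q;return q[:2]/q[2]
E
cat > fit.py <<'E'
from h import *
obs=[("scene",'w',(150,-205,16),(283,564)),("scene",'w',(150,315,16),(380,180)),("scene",'w',(-150,-205,16),(20,487)),
("scene",'w',(-47,260,262),(222,47)),("scene",'w',(-115,-105,144),(66,362)),("scene",'w',(-115,295,144),(175,85)),
("side",'w',(150,-205,16),(777,484)),("side",'w',(-150,-205,16),(497,538)),("side",'w',(150,315,16),(645,160)),("side",'w',(-150,315,16),(433,187)),
("side",'w',(-47,260,262),(508,48)),("side",'w',(-115,-105,144),(511,375)),
("scene",'c',(65,-80,0),(237,430)),("scene",'c',(-65,-80,0),(124,398)),("side",'c',(-65,-80,0),(558,410)),("side",'c',(65,-80,0),(678,390)),
("scene",'r',-62,(127,338)),("scene",'r',62,(256,360)),("side",'r',-62,(553,323)),("side",'r',62,(675,302)),
("scene",'l',-62,(165,233)),("scene",'l',62,(273,252)),("side",'l',-62,(528,222)),("side",'l',62,(636,210)),
("side",'d',80,(668,153)),("side",'d',-80,(715,250)),("scene",'d',80,(297,215)),("scene",'d',-80,(265,330))]
def full(n,p): return np.array([p[0]/2.5+210,p[1]/2.5+110]) if n=="scene" else np.array([(p[0]-415)/2.5+225,p[1]/2.5+120])
def pt(k,v,x):
    X,Y,a,cx,cy,r,l,d=x
    if k=='w':p=np.array(v,float)
    else:
        if k=='c':p=v
        if k=='r':p=(v,-80+60*np.cos(r),90+60*np.sin(r))
        if k=='l':p=(v,80-60*np.cos(l),90+60*np.sin(l))
        if k=='d':p=(65-132*np.cos(d),v,94+132*np.sin(d))
        p=np.array(p,float)+[cx,cy,16]
    c,s=np.cos(a),np.sin(a);return np.array([c*p[0]-s*p[1]+X,s*p[0]+c*p[1]+Y,p[2]])
f=lambda x:np.concatenate([proj(n,pt(k,v,x))-full(n,p) for n,k,v,p in obs])
r=least_squares(f,[650,50,-.1,0,0,1.6,1.6,1.6],loss="soft_l1",x_scale=[100,100,.1,10,10,.1,.1,.1]);x=r.x
print(x.round(3));print([(o[0][:2],o[1],e.round(1).tolist()) for o,e in zip(obs,f(x).reshape(-1,2))])
np.save("x.npy",x)
print("grip rest",pt('w',(-47,260,262),x),"level",pt('w',(35,260,128),x))
for n in("glue_jar","tape_roll","vase","brush_pot"):
    for cam in("scene","side"):
        q=env.look_for(cam,n)
        if q:
            v,u=np.array(q[0]["position"])*[420,560];c=cal[cam];d=c["pose"][:3,:3]@np.linalg.inv(c["K"])@[u,v,1];o=c["pose"][:3,3]
            z={"glue_jar":41,"tape_roll":28,"vase":90,"brush_pot":50}[n];print(n,cam,(o+d*(z-o[2])/d[2]).round(0),round(q[0]["conf"],2))
E
python3 fit.py
```

```text
[ 5.66515e+02 -9.16880e+01 -1.61000e-01  9.74000e-01  6.82600e+00
  1.47200e+00  1.31400e+00  1.74900e+00]
[('sc', 'w', [-0.4, 1.1]), ('sc', 'w', [0.7, 0.9]), ('sc', 'w', [-3.1, 1.3]), ('sc', 'w', [0.0, -0.3]), ('sc', 'w', [-1.8, 0.3]), ('sc', 'w', [0.2, -0.6]), ('si', 'w', [2.7, -1.3]), ('si', 'w', [0.3, -0.3]), ('si', 'w', [-1.4, -2.1]), ('si', 'w', [-1.3, -1.2]), ('si', 'w', [0.3, -0.0]), ('si', 'w', [0.3, -1.0]), ('sc', 'c', [0.2, 1.5]), ('sc', 'c', [0.9, 2.5]), ('si', 'c', [-1.8, 0.2]), ('si', 'c', [-4.2, 0.1]), ('sc', 'r', [-2.2, -1.5]), ('sc', 'r', [-7.1, 1.5]), ('si', 'r', [1.9, -1.4]), ('si', 'r', [1.1, -0.8]), ('sc', 'l', [-1.1, -1.8]), ('sc', 'l', [-0.1, 1.0]), ('si', 'l', [0.6, 0.3]), ('si', 'l', [1.2, -1.3]), ('si', 'd', [-1.4, -4.1]), ('si', 'd', [-0.2, 0.0]), ('sc', 'd', [3.0, -3.2]), ('sc', 'd', [-0.1, 3.4])]
grip rest [561.78908124 172.48352348 262.        ] level [642.72925286 159.34241937 128.        ]
glue_jar scene [687.  46.  41.] 0.79
tape_roll scene [ 591. -229.   28.] 0.77
vase scene [551. 476.  90.] 0.73
vase side [538. 469.  90.] 0.63
brush_pot scene [687. 420.  50.] 0.76
brush_pot side [710. 428.  50.] 0.98
```

Call:
carry_out([
  [0,0,0.9,0.62],
  [0,0,0.9,0.62],
  [0,0,0.9,0.61],
  [0.3,-0.4,0,0],
  [0.45,-0.7,0,0],
], fingers=1)

```text
t: 2.2
eef_pos: [254.3, 531.7, 350.6]
tcp_rot: [3.139, 0.001, 2.983]
ft_force: [0.1, 0.2, -1.2]
opening: 0.634
grip_force: 0.0
```

Call:
carry_out([
  [0.48,-0.74,0,0],
  [0.48,-0.74,0,0],
  [0.48,-0.74,0,0],
  [0.48,-0.74,0,0],
  [0.48,-0.74,0,0],
])

```text
t: 2.7
eef_pos: [375.2, 344.5, 349.8]
tcp_rot: [3.141, 0.0, 2.981]
ft_force: [0.8, 0.3, -0.5]
opening: 0.215
grip_force: 0.0
```

Call:
carry_out([
  [0.48,-0.74,0,0],
  [0.48,-0.74,0,0],
  [0.48,-0.74,0,0],
  [0.48,-0.74,0,0],
  [0.48,-0.74,0,0],
])

```text
t: 3.2
eef_pos: [495.3, 159.4, 349.9]
tcp_rot: [3.141, 0.0, 2.98]
ft_force: [0.2, 0.3, 0.3]
opening: 0.005
grip_force: 0.0
```

Call:
carry_out([
  [0.46,-0.67,0,0],
  [0.46,-0.67,0,0],
  [0.46,-0.67,0,0],
  [0.46,-0.66,0,0],
  [0,0,0,0],
])

```text
t: 3.7
eef_pos: [588.5, 24.0, 348.7]
tcp_rot: [-3.141, -0.0, 2.977]
ft_force: [0.1, 0.1, 0.1]
opening: 0.006
grip_force: 0.0
```

```bash
python3 - <<'E'
from cell import env
import cv2,numpy as np
c=env.calibration("wrist");im=env.read_camera("wrist"); 
x=np.load("x.npy");X,Y,a,cx,cy,r,l,d=x
T=np.linalg.inv(c["pose"]);im=im[:,:,::-1].copy()
for p in [(s*65,t*80,90) for s in(-1,1) for t in (-1,1)]+[(s*62,80-60*np.cos(l),90+60*np.sin(l)) for s in(-1,1)]+[(65-132*np.cos(d),s*80,94+132*np.sin(d)) for s in(-1,1)]:
    p=np.array(p)+[cx,cy,16];C,S=np.cos(a),np.sin(a);w=np.array([C*p[0]-S*p[1]+X,S*p[0]+C*p[1]+Y,p[2]])
    q=c["K"]@(T[:3,:3]@w+T[:3,3]);q=q/q[2];cv2.circle(im,(int(q[0]),int(q[1])),4,(0,0,255),1)
cv2.imwrite("pics/w1.png",im);print(env.state()["eef_pos"],c["pose"].round(2).tolist())
E
```

```text
[587.34802803  25.79160104 348.89436032] [[0.16, 0.95, 0.26, 513.09], [0.99, -0.16, -0.04, 36.73], [-0.0, 0.27, -0.96, 517.87], [0.0, 0.0, 0.0, 1.0]]
```

View pics/w1.png

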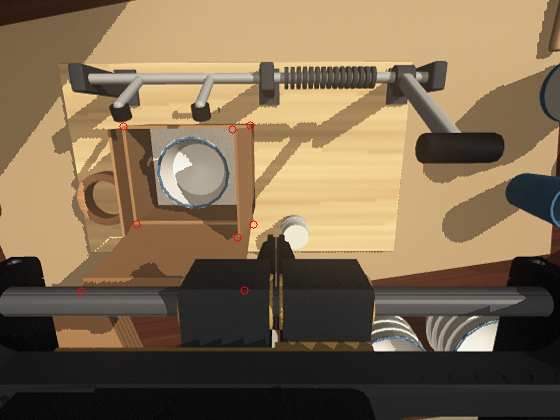

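The wrist picture shows the rim at (123..252, 126..224), matching the fitted points; the left flap is a strip at column 245, and the lid leans outward below. Descending outside the left flap.

Call:
carry_out([
  [0,0,-0.8,0],
  [0,0,-0.8,0],
  [0,0,-0.8,0],
  [0,0,-0.8,0],
  [0,0,-0.78,0],
])

```text
t: 4.25
eef_pos: [586.0, 28.6, 149.6]
tcp_rot: [3.141, 0.001, 2.981]
ft_force: [0.6, 0.5, -0.2]
opening: 0.005
grip_force: 0.0
```

Call:
carry_out([
  [-0.05,-0.32,0,0],
  [-0.05,-0.3,0,0],
  [-0.04,-0.24,0,0],
  [-0.03,-0.2,-0.08,0],
  [-0.03,-0.16,-0.16,0],
])

```text
t: 4.75
eef_pos: [577.2, -34.7, 140.1]
tcp_rot: [3.142, 0.003, 2.98]
ft_force: [0.3, 0.1, 1.4]
opening: 0.004
grip_force: 0.4
```

Call:
carry_out([
  [-0.01,-0.08,-0.2,0],
  [-0.01,-0.04,-0.2,0],
  [0,0,-0.12,0],
  [0,0,-0.04,0],
  [0,0,0,0],
])

```text
t: 5.25
eef_pos: [575.5, -39.0, 110.1]
tcp_rot: [3.141, -0.001, 2.981]
ft_force: [-0.5, -0.3, 1.2]
opening: 0.003
grip_force: 0.0
```

Call:
carry_out([
  [0,0,-0.03,0],
  [0,0,-0.02,0],
  [0,0,0,0],
  [0,0,0,0],
  [0,0,0,0],
])

```text
t: 5.75
eef_pos: [575.9, -39.1, 109.2]
tcp_rot: [3.141, 0.001, 2.981]
ft_force: [-2.9, 1.3, 9.3]
opening: 0.004
grip_force: 4.4
```

Call:
carry_out([
  [0,0,0.9,0],
  [0,0,0.9,0],
  [-0.1,-0.6,0,0],
  [-0.14,-0.85,0,0],
  [-0.14,-0.85,0,0],
])

```text
t: 6.25
eef_pos: [556.5, -155.1, 198.9]
tcp_rot: [-3.141, 0.001, 2.982]
ft_force: [0.5, 0.4, 1.0]
opening: 0.004
grip_force: 0.0
```

Call:
carry_out([
  [-0.13,-0.8,0,0],
  [0,-0.05,0,0],
  [0,0,-0.4,0],
  [0,0,-0.4,0],
  [0,0,0,0],
])

```text
t: 6.75
eef_pos: [549.3, -196.0, 156.3]
tcp_rot: [3.14, -0.003, 2.981]
ft_force: [-0.2, -0.9, -0.9]
opening: 0.004
grip_force: 0.0
```

Call:
carry_out([
  [0.05,0.32,-0.12,0],
  [0.05,0.3,0,0],
  [0.04,0.24,0,0],
  [0.03,0.2,-0.08,0],
  [0.03,0.16,-0.16,0],
])

```text
t: 7.25
eef_pos: [560.7, -134.6, 140.7]
tcp_rot: [-3.141, 0.002, 2.982]
ft_force: [-1.4, 0.9, 0.6]
opening: 0.005
grip_force: 0.3
```

Call:
carry_out([
  [0.01,0.08,-0.2,0],
  [0.01,0.04,-0.2,0],
  [0,0,-0.12,0],
  [0,0,-0.08,0],
  [0,0,-0.02,0],
])

```text
t: 7.75
eef_pos: [560.9, -130.1, 109.2]
tcp_rot: [3.141, -0.001, 2.98]
ft_force: [-3.8, 3.1, 12.5]
opening: 0.006
grip_force: 6.0
```

Call:
carry_out([
  [0,0,-0.02,0],
  [0,0,0,0],
  [0,0,0,0],
  [0,0,0,0],
  [0,0,0,0],
])

```text
t: 8.25
eef_pos: [561.0, -130.1, 109.2]
tcp_rot: [3.141, 0.0, 2.98]
ft_force: [-5.1, 3.5, 13.6]
opening: 0.004
grip_force: 6.7
```

```bash
python3 - <<'E'
from cell import env
import cv2
im=env.read_camera("side");cv2.imwrite("pics/s2.png",cv2.resize(im[120:340,220:400,::-1],None,fx=2.5,fy=2.5))
E
```

```text
(no output)
```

View pics/s2.png

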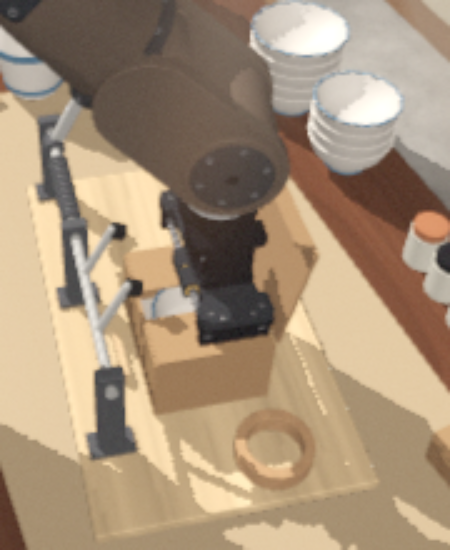

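The picture shows both side flaps flat and the lid still open. Now going round behind the lid.

Call:
carry_out([
  [0,0,0.9,0],
  [0,0,0.97,0],
  [0,0,0.97,0],
  [0,0,0.97,0],
  [0.6,0.1,0,0],
])

```text
t: 8.8
eef_pos: [591.4, -126.2, 306.4]
tcp_rot: [-3.14, 0.011, 2.979]
ft_force: [1.1, -0.0, 0.4]
opening: 0.003
grip_force: 0.0
```

Call:
carry_out([
  [0.9,0.15,0,0],
  [0.9,0.15,0,0],
  [0.4,0.06,0,0],
  [0,0,-0.2,0],
  [0,0,-0.8,0],
])

```text
t: 9.3
eef_pos: [702.3, -107.6, 250.8]
tcp_rot: [-3.141, 0.006, 2.98]
ft_force: [1.7, 0.3, -1.5]
opening: 0.004
grip_force: 0.0
```

Call:
carry_out([
  [0,0,-0.8,0],
  [0,0,-0.6,0],
  [0,0,0,0],
  [0,0,0,0],
  [0,0,0,0],
])

```text
t: 9.8
eef_pos: [701.7, -107.4, 180.9]
tcp_rot: [-3.141, 0.003, 2.98]
ft_force: [-0.3, -0.7, 0.8]
opening: 0.007
grip_force: 0.0
```

Call:
carry_out([
  [-0.47,0.08,0,0],
  [-0.43,0.07,0,0],
  [-0.28,0.05,0,0],
  [-0.34,0.05,-0.04,0],
  [-0.32,0.05,-0.14,0],
])

```text
t: 10.3
eef_pos: [609.6, -92.1, 172.4]
tcp_rot: [-3.141, 0.005, 2.98]
ft_force: [1.4, 0.6, 0.4]
opening: 0.003
grip_force: 0.6
```

Call:
carry_out([
  [-0.28,0.05,-0.22,0],
  [-0.2,0.03,-0.24,0],
  [-0.14,0.02,-0.26,0],
  [-0.08,0.01,-0.22,0],
  [-0.02,0,-0.14,0],
])

```text
t: 10.8
eef_pos: [573.3, -86.5, 116.1]
tcp_rot: [-3.142, 0.001, 2.98]
ft_force: [0.1, 1.2, 1.7]
opening: 0.007
grip_force: 0.3
```

Call:
carry_out([
  [0,0,-0.04,0],
  [0,0,-0.02,0],
  [0,0,0,0],
  [0,0,0,0],
  [0,0,0,0],
])

```text
t: 11.3
eef_pos: [573.2, -86.5, 114.2]
tcp_rot: [-3.141, 0.0, 2.981]
ft_force: [-6.9, 0.7, 14.2]
opening: 0.003
grip_force: 6.8
```

```bash
python3 - <<'E'
from cell import env
import cv2
im=env.read_camera("side");cv2.imwrite("pics/s3.png",cv2.resize(im[120:340,220:400,::-1],None,fx=2.5,fy=2.5))
E
```

```text
(no output)
```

View pics/s3.png

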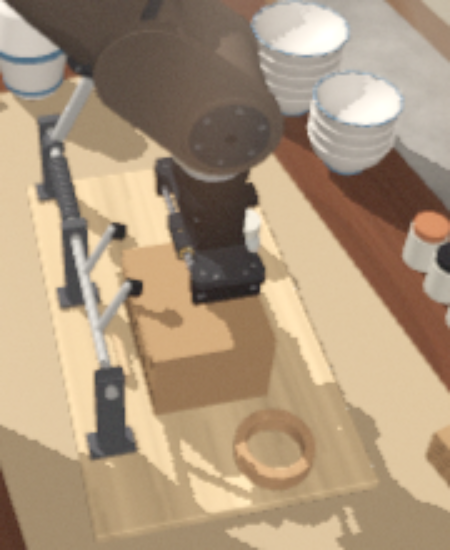

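The picture shows the lid flat on the carton and the hold-down fingers clear. Next is the lever grip.

Call:
carry_out([
  [0,0,0.87,0],
  [0,0,0.87,0],
  [0,0,0.87,0],
  [0,0,0.87,0],
  [0,0.1,0.85,0],
])

```text
t: 11.85
eef_pos: [573.2, -81.7, 331.8]
tcp_rot: [-3.141, 0.001, 2.98]
ft_force: [0.5, 0.8, 0.9]
opening: 0.006
grip_force: 0.0
```

Call:
carry_out([
  [-0.05,0.8,0,0],
  [-0.05,0.9,0,0],
  [-0.05,0.9,0,0],
  [-0.05,0.9,0,0],
  [-0.05,0.9,0,0],
])

```text
t: 12.35
eef_pos: [560.6, 140.4, 330.0]
tcp_rot: [3.141, 0.001, 2.98]
ft_force: [1.0, -0.3, 0.9]
opening: 0.004
grip_force: 0.0
```

Call:
carry_out([
  [-0.05,0.68,0,0],
  [0,0,0,0],
  [0,0,0,0],
  [0,0,-0.3,0],
  [0,0,-0.4,0],
])

```text
t: 12.85
eef_pos: [558.8, 171.5, 294.8]
tcp_rot: [3.141, 0.002, 2.979]
ft_force: [-0.5, 0.2, 0.4]
opening: 0.003
grip_force: 0.0
```

```bash
python3 - <<'E'
from cell import env
import cv2,numpy as np
im=env.read_camera("side")[80:240,200:360,::-1];im2=env.read_camera("scene")[60:220,220:380,::-1]
cv2.imwrite("pics/s4.png",cv2.resize(np.hstack([im,im2]),None,fx=2.5,fy=2.5))
E
```

```text
(no output)
```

View pics/s4.png

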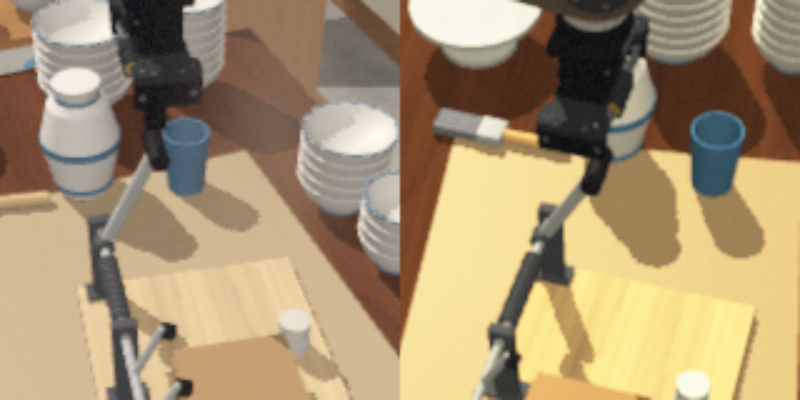

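The pictures show the fingertip right above the grip. Descending to contact.

Call:
carry_out([
  [0,0,-0.2,0],
  [0,0,-0.16,0],
  [0,0,-0.06,0],
  [0,0,-0.04,0],
  [0,0,0,0],
])

```text
t: 13.45
eef_pos: [559.6, 172.1, 272.9]
tcp_rot: [3.141, 0.005, 2.98]
ft_force: [2.3, -3.6, 10.1]
opening: 0.003
grip_force: 5.1
```

Call:
carry_out([
  [0.25,-0.04,-0.16,0],
  [0.24,-0.04,-0.17,0],
  [0.22,-0.04,-0.2,0],
  [0.2,-0.03,-0.22,0],
  [0.18,-0.03,-0.24,0],
])

```text
t: 13.95
eef_pos: [618.0, 162.9, 225.6]
tcp_rot: [3.139, 0.015, 2.98]
ft_force: [14.5, -4.5, 18.8]
opening: 0.005
grip_force: 9.0
```

Call:
carry_out([
  [0.16,-0.03,-0.24,0],
  [0.14,-0.02,-0.26,0],
  [0.1,-0.02,-0.28,0],
  [0.07,-0.01,-0.28,0],
  [0,0,0,0],
])

```text
t: 14.45
eef_pos: [638.3, 159.4, 168.8]
tcp_rot: [3.14, 0.004, 2.98]
ft_force: [4.5, -1.2, 7.6]
opening: 0.003
grip_force: 3.8
```

```bash
python3 - <<'E'
from cell import env
import cv2,numpy as np
im=env.read_camera("side")[110:270,210:370,::-1];im2=env.read_camera("scene")[80:240,220:380,::-1]
cv2.imwrite("pics/s5.png",cv2.resize(np.hstack([im,im2]),None,fx=2.5,fy=2.5))
s=env.state();print(s["eef_pos"],s["ft_force"])
E
```

```text
[637.97583194 159.4111198  169.89272865] [ 3.42781513 -0.78593503  6.82555777]
```

View pics/s5.png

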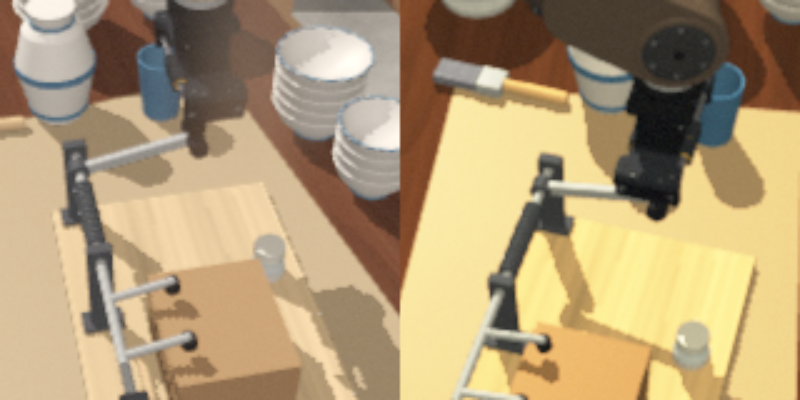

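The lever is nearly level with the fingertip still on the grip, and the feet are just above the lid. About 30 mm remain.

Call:
carry_out([
  [0.05,-0.01,-0.2,0],
  [0.02,0,-0.2,0],
  [0.01,0,-0.14,0],
  [0,0,-0.06,0],
  [0,0,0,0],
])

```text
t: 15.05
eef_pos: [642.3, 158.8, 140.0]
tcp_rot: [3.14, 0.005, 2.98]
ft_force: [4.3, -1.4, 7.2]
opening: 0.004
grip_force: 3.7
```

Call:
carry_out([
  [0,0,0,0],
  [0,0,0,0],
  [0,0,0,0],
  [0,0,0,0],
  [0,0,0,0],
])

```text
t: 15.55
eef_pos: [642.3, 158.9, 140.5]
tcp_rot: [3.14, 0.006, 2.98]
ft_force: [5.4, -2.2, 7.6]
opening: 0.005
grip_force: 3.7
```

```bash
python3 - <<'E'
from cell import env
import cv2,numpy as np
im=env.read_camera("side")[110:270,210:370,::-1];im2=env.read_camera("scene")[80:240,220:380,::-1]
cv2.imwrite("pics/s6.png",cv2.resize(np.hstack([im,im2]),None,fx=2.5,fy=2.5))
s=env.state();print(s["t"],s["eef_pos"],s["ft_force"],s["qvel"].round(3))
E
```

```text
15.65 [642.29975756 158.85216913 140.53727519] [ 4.98271822 -1.47105534  6.86072826] [-0.002  0.    -0.    -0.     0.001  0.002]
```

View pics/s6.png

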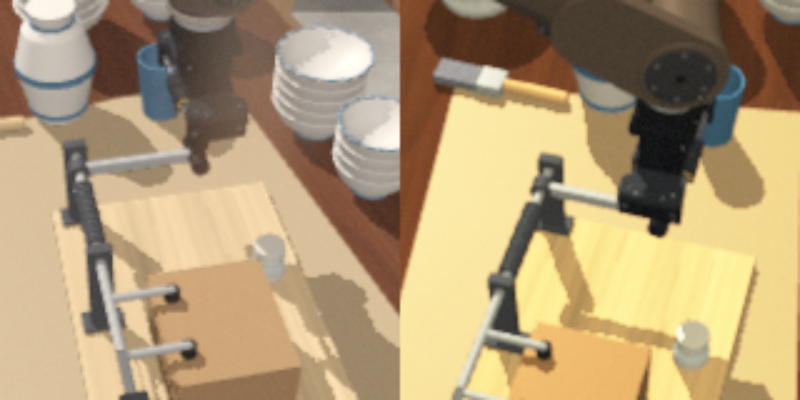

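The lever is level with the feet on the lid, and the force is steady at 7 N. Handing in.

```bash
python3 -c "
from cell import env
print(env.job_done()); s=env.state(); print(s['eef_pos'],s['ft_force'])"
```

```text
the job is handed in; nothing more can be done
None
the job is handed in; nothing more can be done
```

The carton is closed, with both side flaps down first and then the lid. The lever is held level with about 7 N on its grip and the other things showed no sign of moving. I handed the job in at about 16 s, but it returned no verdict.

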